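# Dock a vial rack under the hood of a sample changer

## Robot

A 6-joint arm with a two-finger parallel gripper is mounted at the origin on the work surface. World frame = base frame: x ahead of the robot, y to its left, z up, the work surface at z = 0. Lengths are in mm, angles in degrees, forces in N, time in s.
With the tool pointing down it reaches from about 350 to 850 mm from the base axis. Payload 8.1 kg.
Tool frame: the origin (TCP) lies midway between the tips of the shut fingers; the grasp point (between the pads) lies 19 mm behind it; z points along the fingers, y is the line along which they close (so a half turn about z gives the same grasp; the last joint's range is limited). The gripper opens to 85 mm and grips with 20 to 120 N. Pads are 22 mm wide; open, the fingers measure 114 mm over their backs; the gripper's body (76 mm by 85 mm) begins 54 mm behind the grasp point. The pads swing forward as they close: fully open they stand 13 mm farther back than shut.
Start: joints at [-77.086, 7.471, 85.268, -0, 87.261, -4.893], TCP at [183.512, -571.252, 231.292] pointing down, gripper open.
Joint ranges: [-169.43, 169.43], [-51.17, 129.36], [1.28, 143.12], [-76.62, 256.62], [0, 156.53], [-152.29, 152.29]. Speed limits (degrees/s): [136.94, 136.94, 159.86, 180, 180, 180].

## Interface

Orientations are given as [roll, pitch, yaw] about the fixed x, y, z axes, in that order (R = Rz(yaw) Ry(pitch) Rx(roll)).
In Python, from bench import sense, snapshot, camera_params, hand_in, masks_of, pinpoint gives the robot as it stands.
- The arm moves only by the tool step_arm, never from a script. Its argument "targets" is a list of rows, each an object with "angular": the turn, a rotation vector about the tool's x, y, z scaled (see below), a list of three; "dp": the shift along the tool's x, y, z scaled (see below), a list of three; "fingers": the closure, from 0 (fully open) to 1 (shut). A call has exactly 8 rows; each row is the pose to reach, as a shift and turn from the pose commanded when the call began, along the tool's axes at that moment, turning the shorter way round; what a row does not reach only later rows make up. The controller multiplies each number of a shift by 0.2 m and each number of a turn by 180 degrees. A row lasts 1/8 s, in which the tool goes at most 62.5 mm and 10.7 degrees, less where a joint would pass 70% of its speed; a pose out of reach is approached as far as the arm can. A call with a number of a shift or a turn outside -1 to 1 is refused whole. A call with a gripper value outside its range is refused whole. The fingers move at their own pace and stop on an object; "newtons" is the grip in N (left out, the last holds). Time passes only in rows, so rows that repeat a pose let the fingers close, or fill a call up. It gives the time, the measured TCP pose, the force, the opening and the grip force at its end, in the units of the state.
- sense(): the state, without advancing time (a new reading comes with each control period).
- snapshot(name): name is "scene" or "top"; returns the picture (480x640x3 uint8, blue, green, red); there is no depth.
- camera_params(name): a dict with "vfov" (degrees; the focal length in pixels is half the picture's height over the tangent of half this angle, whatever the lens; pixels are square), "cx", "cy" (the principal point, pixels), "D" ([k1, k2, p1, p2, k3] as OpenCV has them; the pictures are not rectified), "R" (3x3) and "t" (3): a world point X has camera coordinates R X + t. Camera axes: x right, y down, z forward; pixel columns grow to the right and rows downward; lengths in mm; the calibration is good to about 2 mm. A picture is of the moment at which its call begins. camera_params takes no time and is no camera call.
- hand_in(): hands the job in; it is judged then, once.
Trained networks look in the newest picture that a camera, given by its name, has taken for a name from the list of things; names that differ only in an ending like _2 or _b are one class to them, and where a whole thing is asked for, a point or a joint stands for the part that bears it (a point fixed in the world has none). Each returns a list of dicts, best first, with "conf" (0 to 1); they miss things now and then, are a little off and sometimes report something else, mostly with a low value. They report only what shows in the picture. A call takes as long as a camera call.
- masks_of(camera, label): "pixels" (480x640 bool, what is visible of it) and "at" ([column, row] in pixels, amid what is visible of it).
- pinpoint(camera, label): "at" ([column, row] in pixels: a listed point, or the origin of a listed thing).
The state is a dict: "time": time; "joint_pos": joint angles; "qd": joint speeds; "joint_efforts": joint torques, N m; "tool_pos": TCP position; "tcp_rot": TCP orientation; "ft_force": force on the tool from outside, world axes, zero at the start; "wrist_torque": the same for the moment, N m; "finger_gap": finger opening in mm; "grip_force": force on a finger pad.
Only numpy, scipy, OpenCV 4.12 (cv2) and the standard library are available. Lean on these libraries where they do the work, as an engineer would, in place of code of your own. Each camera call takes 0.05 s, during which the arm holds its last target. There are 200 camera calls.

## Task

Bring the vial rack to the sample changer and slide it along the bench, handle last, between the guide rails and in under the overhanging hood until it is past the roller catch and fully home against the stop inside, then let go. Keep the rack flat on the bench and clear of the underside of the hood, push it firmly enough to seat but never force it against the machine, and leave the other things on the bench where they are.

Things in the scene. Friction and masses are not known exactly. Their poses are not given: they have to be found in the camera images.
- rack: loose low vial rack, 0.3 to 0.6 kg: grey and white block 170 mm long (own x, -85 to +85), 100 mm wide (own y), 29 mm high, with 24 small vials fixed in it, caps up to 42.5 mm. Origin: centre of its underside; z up. The +x end is the nose and goes in first; the handle fin is at the -x end. It slides on the bench top itself
- rack_handle (a point): middle of the rack's handle fin, at rack x = -111 mm, y = 0, 30 mm above the underside. The fin is an upright plate 14 mm thick (rack y), x from -85 to -131 mm, 6 to 42 mm high: pinch it across its thickness from above, or push on its flat end face at x = -131 mm (14 mm wide)
- rack_nose (a point): tip of the steel catch bulb on the rack's nose, at rack x = +111 mm, y = 0, 14 mm up. The bulb is 14 mm round and 12 mm high, on a 7 mm wide neck that stands out from the middle of the block's end face at x = +85 mm
- changer: fixed sample changer: white tower 220 x 260 x 300 mm, front face at own x = +100 mm, with a hood reaching out before it. Origin on the bench, on the middle line of the rack channel; x points into the machine (the way the rack is pushed, rack x along changer x), z up
- mouth (a point): on the bench in the middle of the channel where its straight part begins, changer x = -125 mm, y = 0. Two steel guide rails 22 mm high leave 103 mm between them for the 100 mm rack, straight from here to x = +100 mm; before it their ends flare out by about 20 mm each as far as x = -162 mm
- hood: hood of the changer, fixed to the tower, 180 mm wide, 62 mm high. Origin: middle of its lower front edge, at changer x = -70 mm, 52 mm above the bench; axes as the changer's. Flat underside 52 mm above the bench, top at up to 130 mm. With the rack home its block stands out 35 to 65 mm in front of this edge and the fin is wholly outside
- stop_nearest (a point): NOT the stop itself: its nearest possible place, changer x = +35 mm. The docking block is clamped in slots under the hood, out of sight; its two flat stop faces, which meet the rack's end face beside the bulb, lie anywhere from here to 30 mm deeper. So the rack's origin when home is anywhere from changer x = -50 to -20 mm and must be found by feel
- dock_pin (a joint): travel (m) of the short sprung pin (1 to 1.5 N) of the docking switch: 0 until 4 mm before home, 0.004 when home. Earlier, 14 to 6 mm before home, the bulb parts two sprung rollers: pushing then takes 5 to 10 N in all (sliding alone 1 to 4 N), after that less, until the stop, where force rises steeply. 11 to 16 N is a firm push there; pushing with over 22 N is forcing
- amber_bottle: bystander: tall amber reagent bottle with black cap, 86 mm across, 190 mm high; origin: centre of its underside; leave alone
- white_jar: bystander: squat white plastic jar, 90 mm across, 100 mm high; origin: centre of its underside; leave alone
- flask: bystander: clear conical flask, 72 mm across the foot, 98 mm high; origin: centre of its underside; leave alone
- petri_dish: bystander: shallow glass dish, 72 mm across, 16 mm high; origin: centre of its underside; leave alone
- marker: bystander: marker pen lying down, 105 mm long, 15 mm thick, along its own x; origin: centre of its underside; leave alone
- scoop: bystander: flat steel lab scoop lying down, about 170 mm long along its own x, 5 mm thick; origin: centre of its underside; leave alone
- brown_vial: bystander: small brown bottle with black cap, 40 mm across, 65 mm high; origin: centre of its underside; leave alone

How it is judged (in metres and radians):
On the way:
1. the rack's nose is between the rails, the rack in line with them and just under the hood, not yet at the catch (x of rack in the frame of changer above -0.15 m and y of rack in the frame of changer between -0.008 and 0.008 m and angle between the x axis of rack and the x axis of changer, either way round below 0.08 rad and value of joint dock_pin below 0.0015 m), for 0.1 s.
At the end, for the whole second after the job is handed in: The rack lies flat on the bench between the rails, in line with the machine (within 3 degrees), home against the stop to within 1.5 mm (docking pin pushed in more than 2.5 of 4 mm), at rest and let go (value of joint dock_pin above 0.0025 m and x of rack in the frame of changer above -0.056 m and angle between the x axis of rack and the x axis of changer, either way round below 0.05 rad and angle between rack's own z axis and vertical below 0.04 rad and height (world z) of rack below 0.004 m and linear speed of rack below 0.01 m/s); the robot touches nothing.
It fails at once if the rack touches the underside or edge of the hood with more than 1 N (contact force between rack and hood above 1 N).
It fails at once if the rack is forced: its contacts with the machine (stop, rollers, rails) add up to over 42 N, a push of some 23 N (contact force between rack and changer above 42 N).
It fails at once if the rack is tipped more than 8 degrees (angle between rack's own z axis and vertical above 0.14 rad).
It fails at once if another thing on the bench is moved by more than 20 mm (distance of any of amber_bottle, white_jar, flask, petri_dish, marker, scoop, brown_vial from where it was at the start of the episode above 0.02 m).
It also fails if it takes over 58 s, if anything falls off the work surface, if the arm or the gripper's body presses on something with over 40 N, if the wrist force passes 120 N, or if a joint passes its speed limit or range.

## Working session

There is one attempt and no reset: what is moved stays moved. The work goes in short steps, Python scripts to look and compute and a tool call to move; the robot and the scene stay as the last step left them, time stands still between calls to the robot, and variables do not carry over. Pictures are saved under pics/ and viewed, at most 10 in all, crops included, and the job is handed in when it is done.

Besides the shell and the picture viewer there is one more tool, called after "Request:" as name(argument=value, ...) on one line, values as JSON. step_arm: Moves the arm, as the interface text tells. Its arguments: {"type":"object","properties":{"targets":{"type":"array","items":{"type":"object","properties":{"angular":{"type":"array","items":{"type":"number","minimum":-1,"maximum":1}},"dp":{"type":"array","items":{"type":"number","minimum":-1,"maximum":1}},"fingers":{"type":"number"}}}},"newtons":{"type":"number"}},"required":["targets"]}

```bash
mkdir -p pics; ls; cat > h.py <<'E'
import numpy as np, cv2
from bench import *
def K(c):
    p=camera_params(c); f=240/np.tan(np.radians(p['vfov'])/2)
    return np.array([[f,0,p['cx']],[0,f,p['cy']],[0,0,1.]]),np.array(p['D'],float),np.array(p['R'],float),np.array(p['t'],float)
def ray(c,px,z):
    k,D,R,t=K(c); u=cv2.undistortPoints(np.array([[px]],float),k,D)[0,0]
    d=R.T@np.array([u[0],u[1],1]); o=-R.T@t
    return o+d*(z-o[2])/d[2]
def proj(c,X):
    k,D,R,t=K(c); return cv2.projectPoints(np.array(X,float).reshape(-1,1,3),cv2.Rodrigues(R)[0],t,k,D)[0][:,0]
E
python3 - <<'E'
from h import *
s=sense(); print(s)
H={'rack_handle':30,'rack_nose':14,'mouth':0,'stop_nearest':0,'rack':0,'changer':0,'hood':52,'amber_bottle':0,'white_jar':0,'flask':0,'petri_dish':0,'marker':0,'scoop':0,'brown_vial':0}
for c in('scene','top'):
    im=snapshot(c); cv2.imwrite(f'pics/{c}0.png',im)
    k,D,R,t=K(c); print(c,'cam',(-R.T@t).round(),k[0,0],D)
    for n,z in H.items():
        for q in pinpoint(c,n)[:2]: print(n,np.round(q['at'],1),round(q['conf'],2),ray(c,q['at'],z).round(1))
E
```

```text
pics
{'time': 0.0, 'joint_pos': array([-7.70851146e+01,  7.51623000e+00,  8.53305330e+01, -1.72793777e-04,
        8.72607891e+01, -4.89207303e+00]), 'qd': array([-0.0403674 ,  0.12312447, -0.024651  , -0.12984261, -0.01634832,
       -0.07864786]), 'joint_efforts': array([-1.77616850e-03, -5.69403255e+01, -5.00556242e+01, -4.39940886e-04,
        1.47786172e-02,  5.89993078e-05]), 'tool_pos': array([ 183.39195731, -570.70204355,  230.22071604]), 'tcp_rot': array([-1.79892825e+02, -8.99998897e-03,  1.78069585e+01]), 'ft_force': array([-0.31888332, -1.03372444,  0.77414084]), 'wrist_torque': array([-0.02703007,  0.06427632, -0.01807477]), 'grip_force': 0.0, 'finger_gap': 85.39642553407032}
scene cam [ 902. -767.  815.] 434.55929688479546 [-0.05721803  0.          0.          0.          0.        ]
rack_handle [261.4 291.1] 0.63 [ 507.9 -281.5   30. ]
rack_nose [307.7 243. ] 0.84 [513.  -79.8  14. ]
rack_nose [223.4 263.6] 0.23 [ 370.6 -248.8   14. ]
mouth [352.9 221.5] 0.59 [571.5  69.3   0. ]
mouth [392.4 269. ] 0.53 [734.  -37.3   0. ]
stop_nearest [363.2 198.8] 0.42 [554.  173.7  
[... 864 characters left out ...]
7] 0.5 [727.5 -35.1   0. ]
mouth [500.1 246.4] 0.44 [ 537.  -513.7    0. ]
rack [341.7 263.7] 0.88 [ 507.9 -178.6    0. ]
rack [271.1 163.7] 0.37 [725.4 -33.4   0. ]
changer [158.7 232.6] 0.59 [582.4 204.4   0. ]
hood [184.9 236.2] 0.59 [567.3 138.6  52. ]
amber_bottle [343.6 149.5] 0.7 [ 753.2 -189.1    0. ]
white_jar [272.4 161.6] 0.66 [729.9 -36.2   0. ]
flask [394.4 150.8] 0.89 [ 748. -298.    0.]
flask [340.4 147.4] 0.64 [ 757.9 -182.4    0. ]
petri_dish [297.6 336.8] 0.76 [358.2 -83.    0. ]
marker [375.1 331.4] 0.65 [ 365.3 -244.3    0. ]
marker [396.3 145.7] 0.5 [ 759.  -302.5    0. ]
scoop [500.8 248.4] 0.67 [ 532.7 -515.     0. ]
brown_vial [448.2 184.1] 0.54 [ 672.9 -410.3    0. ]
```

```bash
python3 - <<'E'
import cv2
a=cv2.imread('pics/top0.png'); 
cv2.imwrite('pics/t1.png',cv2.resize(a[130:330,110:430],(800,500),interpolation=cv2.INTER_CUBIC))
a=cv2.imread('pics/scene0.png')
cv2.imwrite('pics/s1.png',cv2.resize(a[130:330,210:430],(660,600),interpolation=cv2.INTER_CUBIC))
E
```

```text
(no output)
```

View pics/t1.png

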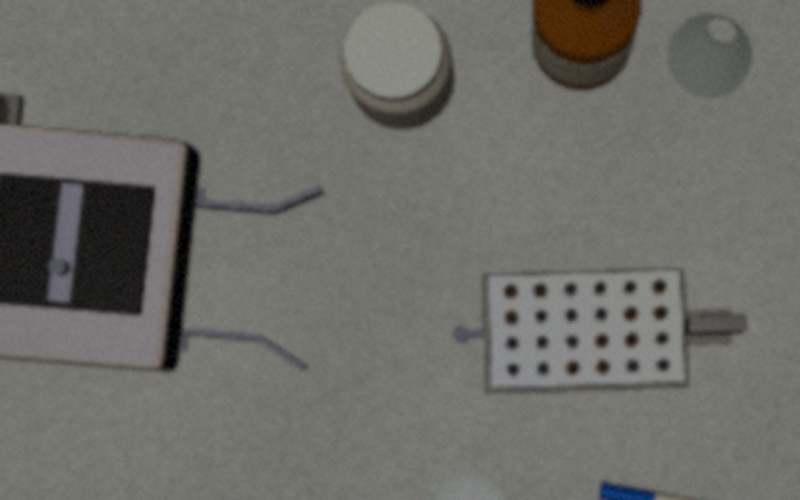

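View pics/s1.png

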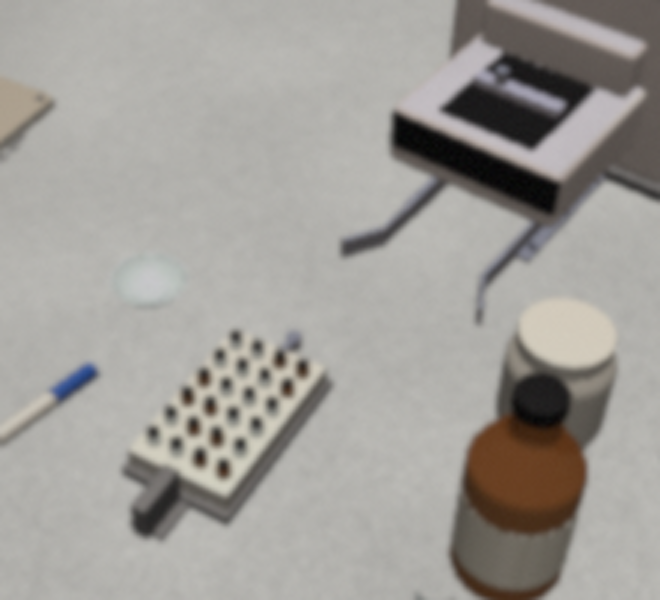

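The top crop shows the rack (nose left, block corners about crop (485,273), (682,268), (688,382), (490,391)) and the rails with bends at about (275,210) and (262,337). The path between them is clear. The scene crop agrees. I'll fit both poses from these points in both views.

```bash
cat > fit.py <<'E'
from h import *
from scipy.optimize import least_squares
def fit(obs,x0,nfree=0):
    # obs: (cam, px, fn(params)->local xyz)
    def pts(p):
        c,s=np.cos(p[2]),np.sin(p[2]); o=[]
        for cam,px,l in obs:
            l=np.array(l,float); 
            w=np.array([p[0]+c*l[0]-s*l[1],p[1]+s*l[0]+c*l[1],l[2]]); o.append(proj(cam,w)[0]-px)
        return np.ravel(o)
    r=least_squares(pts,x0,loss='soft_l1',f_scale=1.); return r.x,pts(r.x).reshape(-1,2).round(1)
T=lambda x,y:(110+x/2.5,130+y/2.5); S=lambda x,y:(210+x/3,130+y/3)
if __name__=='__main__':
    rk=[('top',(399.4,261.5),(-111,0,30)),('top',(289.8,263.8),(111,0,14)),('top',T(461,334),(111,0,20)),
    ('top',T(485,273),(85,-50,29)),('top',T(682,268),(-85,-50,29)),('top',T(688,382),(-85,50,29)),('top',T(490,391),(85,50,29)),
    ('scene',S(130,457),(-85,50,29)),('scene',S(225,499),(-85,-50,29)),('scene',S(328,375),(85,-50,29)),('scene',(307.7,243),(111,0,14)),('scene',(261.4,291.1),(-111,0,30))]
    p,r=fit(rk,[508,-185,1.57]); print('rack',p[:2],np.degrees(p[2]));print(r.tolist())
    ch=[('top',T(275,210),(-125,-53.5,22)),('top',T(262,337),(-125,53.5,22)),('top',T(322,190),(-162,-73.5,22)),('top',T(306,368),(-162,73.5,22)),
    ('top',T(198,152),(-70,-90,52)),('top',T(175,370),(-70,90,52)),
    ('scene',S(345,242),(-162,73.5,22)),('scene',S(383,232),(-125,53.5,22)),('scene',S(486,278),(-125,-53.5,22)),('scene',S(479,308),(-162,-73.5,22)),
    ('scene',S(393,155),(-70,90,52)),('scene',S(555,215),(-70,-90,52))]
    p,r=fit(ch,[571,195,1.5]); print('ch',p[:2],np.degrees(p[2]));print(r.tolist())
E
python3 fit.py
```

```text
rack [ 511.29178301 -184.29010669] 91.02442886206377
[[-0.6, -2.7], [1.6, -0.1], [-3.2, -0.1], [-1.2, -0.6], [2.1, -1.9], [2.2, 0.8], [-1.4, 0.7], [-5.1, -2.1], [-0.2, 1.0], [0.8, -4.8], [0.0, -2.1], [-1.5, 5.1]]
ch [579.38919236 203.78788575] 83.69388868283922
[[-0.5, -1.5], [-0.8, -1.1], [-0.6, -1.4], [-1.4, -2.3], [2.7, -0.6], [2.1, 0.4], [-1.2, -1.6], [-0.4, -2.3], [-2.0, -2.0], [-0.3, -1.3], [-3.0, 0.4], [-1.7, 5.5]]
```

```bash
cat > mv.py <<'E'
import sys,json,numpy as np
from scipy.spatial.transform import Rotation as Ro
# commanded pose tracked in cmd.json: x y z yaw (tool down). usage: mv.py x y z yaw -> dp, angular ; mv.py set dpx dpy dpz angz
try: c=json.load(open('cmd.json'))
except Exception: c=[183.512,-571.252,231.292,17.807]
R=Ro.from_euler('xyz',[180,0,c[3]],degrees=True).as_matrix()
a=sys.argv[1:]
if a[0]=='set':
    a=np.array(a[1:],float); c=[*(np.array(c[:3])+R@(a[:3]*200)),c[3]-a[3]*180]; json.dump(c,open('cmd.json','w')); a=a[4:]
    R=Ro.from_euler('xyz',[180,0,c[3]],degrees=True).as_matrix(); print('cmd',np.round(c,2))
if len(a)>=4:
    a=np.array(a[:4],float); print('dp',(R.T@(a[:3]-c[:3])/200).round(4),'ang z',round(-(a[3]-c[3])/180,4))
E
python3 mv.py set 1 -.41 0 -.4067 513 -295 110 91
```

```text
cmd [ 348.85 -432.02  231.29   91.01]
dp [0.6705 0.8327 0.6065] ang z 0.0001
```

Request:
step_arm(targets=[{"dp":[0.15,-0.06,0],"angular":[0,0,-0.055],"fingers":0},{"dp":[0.35,-0.14,0],"angular":[0,0,-0.11],"fingers":0},{"dp":[0.55,-0.22,0],"angular":[0,0,-0.165],"fingers":0},{"dp":[0.75,-0.3,0],"angular":[0,0,-0.22],"fingers":0},{"dp":[0.9,-0.37,0],"angular":[0,0,-0.275],"fingers":0},{"dp":[1,-0.41,0],"angular":[0,0,-0.33],"fingers":0},{"dp":[1,-0.41,0],"angular":[0,0,-0.385],"fingers":0},{"dp":[1,-0.41,0],"angular":[0,0,-0.4067],"fingers":0}])

```text
time: 2.5
tool_pos: [349.3, -431.7, 231.4]
tcp_rot: [180.0, 0.0, 91.3]
ft_force: [-0.8, 0.3, 0.7]
finger_gap: 85.2
grip_force: 0.0
```

Request:
step_arm(targets=[{"dp":[0.1,0.12,0],"fingers":0},{"dp":[0.25,0.31,0.1],"fingers":0},{"dp":[0.4,0.5,0.3],"fingers":0},{"dp":[0.55,0.68,0.5],"fingers":0},{"dp":[0.65,0.8,0.6],"fingers":0},{"dp":[0.67,0.833,0.607],"fingers":0},{"dp":[0.67,0.833,0.607],"fingers":0},{"dp":[0.67,0.833,0.607],"fingers":0}])

```text
validation failed for argument at $.ta...
```

```bash
python3 mv.py set .67 .833 .607 0; python3 - <<'E'
from h import *
s=sense();print(s['tool_pos'],s['tcp_rot'])
for c in('top','scene'):
    im=snapshot(c); print(c,proj(c,[s['tool_pos']]))
    cv2.imwrite(f'pics/{c}2.png',im)
a=cv2.imread('pics/top2.png')[200:330,270:430]; b=cv2.imread('pics/scene2.png')[220:330,200:360]
cv2.imwrite('pics/c2.png',np.vstack([cv2.resize(a,(400,325),interpolation=3),cv2.resize(b,(400,275),interpolation=3)]))
E
```

```text
cmd [ 513.06 -295.09  109.89   91.01]
[ 349.25158714 -431.67597841  231.36309221] [1.79998401e+02 7.52892105e-03 9.12868369e+01]
top [[498.0588013  343.96156019]]
scene [[139.89104568 244.16018136]]
```

View pics/c2.png

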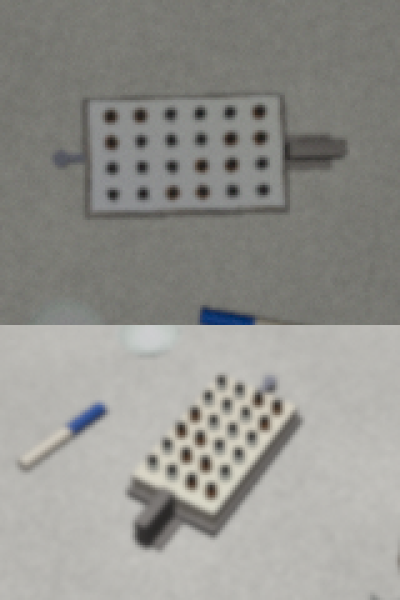

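The crop shows the arm has not moved, because that call was refused for lacking "angular". The fin spans crop x 286–346 at row ≈148, i.e. about (396,259) in the full top picture.

```bash
python3 - <<'E'
from h import *
t=lambda x,y:(270+x/2.5,200+y/2.5)
print('fin base/end',ray('top',t(287,148),42),ray('top',t(346,148),42))
print('corners',[ray('top',t(*q),29).round(1)[:2].tolist() for q in((85,98),(283,95),(287,210),(87,215))])
print('bulb',ray('top',t(62,158),20))
print('fin scene end top', ray('scene',(200+145/2.5,220+(515-325)/2.5),42))
E
```

```text
fin base/end [ 512.20133519 -265.06008117   42.        ] [ 511.11421616 -313.17879015   42.        ]
corners [[558.4, -100.9], [557.2, -264.7], [462.2, -264.7], [461.9, -100.7]]
bulb [509.81404895 -80.70846057  20.        ]
fin scene end top [ 515.29888479 -304.22790175   42.        ]
```

Request:
step_arm(targets=[{"dp":[0.1,0.12,0],"angular":[0,0,0],"fingers":0},{"dp":[0.25,0.31,0.1],"angular":[0,0,0],"fingers":0},{"dp":[0.4,0.5,0.3],"angular":[0,0,0],"fingers":0},{"dp":[0.55,0.68,0.5],"angular":[0,0,0],"fingers":0},{"dp":[0.65,0.8,0.6],"angular":[0,0,0],"fingers":0},{"dp":[0.67,0.833,0.607],"angular":[0,0,0],"fingers":0},{"dp":[0.67,0.833,0.607],"angular":[0,0,0],"fingers":0},{"dp":[0.67,0.833,0.607],"angular":[0,0,0],"fingers":0}])

```text
time: 3.6
tool_pos: [513.1, -296.6, 111.4]
tcp_rot: [179.9, 0.1, 90.9]
ft_force: [-0.9, -0.5, 1.0]
finger_gap: 85.3
grip_force: 0.0
```

Request:
step_arm(targets=[{"dp":[0,-0.005,0.1],"angular":[0,0,0.0055],"fingers":0},{"dp":[-0.01,-0.01,0.22],"angular":[0,0,0.0055],"fingers":0},{"dp":[-0.01,-0.01,0.34],"angular":[0,0,0.0055],"fingers":0},{"dp":[-0.01,-0.01,0.44],"angular":[0,0,0.0055],"fingers":0},{"dp":[-0.01,-0.01,0.49],"angular":[0,0,0.0055],"fingers":0},{"dp":[-0.01,-0.01,0.49],"angular":[0,0,0.0055],"fingers":0},{"dp":[-0.01,-0.01,0.49],"angular":[0,0,0.0055],"fingers":0.6},{"dp":[-0.01,-0.01,0.49],"angular":[0,0,0.0055],"fingers":0.6}], newtons=30)

```text
time: 4.6
tool_pos: [511.9, -297.6, 13.0]
tcp_rot: [179.9, 0.1, 90.0]
ft_force: [-0.5, -0.2, 0.5]
finger_gap: 51.9
grip_force: 0.0
```

Request:
step_arm(targets=[{"dp":[0,0,0],"angular":[0,0,0],"fingers":0.75},{"dp":[0,0,0],"angular":[0,0,0],"fingers":0.8},{"dp":[0,0,0],"angular":[0,0,0],"fingers":0.85},{"dp":[0,0,0],"angular":[0,0,0],"fingers":1},{"dp":[0,0,0],"angular":[0,0,0],"fingers":1},{"dp":[0,0,0],"angular":[0,0,0],"fingers":1},{"dp":[0,0,0],"angular":[0,0,0],"fingers":1},{"dp":[0,0,0],"angular":[0,0,0],"fingers":1}], newtons=30)

```text
time: 5.6
tool_pos: [511.3, -297.3, 12.3]
tcp_rot: [180.0, 0.0, 90.0]
ft_force: [-1.7, 0.8, 5.1]
finger_gap: 13.7
grip_force: 29.9
```

```bash
python3 mv.py set -.01 -.01 .49 .0055; python3 - <<'E'
from h import *
s=sense();print(s['tool_pos'],s['tcp_rot'],s['finger_gap'],s['grip_force'],s['ft_force'])
a=snapshot('top'); b=snapshot('scene');cv2.imwrite('pics/top3.png',a);cv2.imwrite('pics/scene3.png',b)
for c in('top','scene'):
  for n,z in (('rack_nose',14),('rack',0),('rack_handle',30)):
    for q in pinpoint(c,n)[:1]: print(c,n,np.round(q['at'],1),round(q['conf'],2),ray(c,q['at'],z).round(1))
cv2.imwrite('pics/c3.png',cv2.resize(a[200:320,170:430],(780,360),interpolation=3))
E
```

```text
cmd [ 511.09 -297.13   11.89   90.02]
[ 511.32126259 -297.25508593   12.26408411] [1.79977225e+02 1.34874428e-02 9.00231009e+01] 13.685133089358004 29.861636459827423 [-1.74484493  0.8123471   5.09838498]
top rack_nose [287.6 262.8] 0.93 [511.4 -65.5  14. ]
top rack [341.9 262.2] 0.86 [ 511.1 -179.1    0. ]
top rack_handle [399.2 259.2] 0.94 [ 512.4 -296.    30. ]
scene rack_nose [309.2 243.1] 0.9 [516.5 -78.1  14. ]
scene rack [285.2 273.4] 0.92 [ 511.7 -187.2    0. ]
scene rack_handle [258.3 294.5] 0.94 [ 507.4 -293.2   30. ]
```

View pics/c3.png

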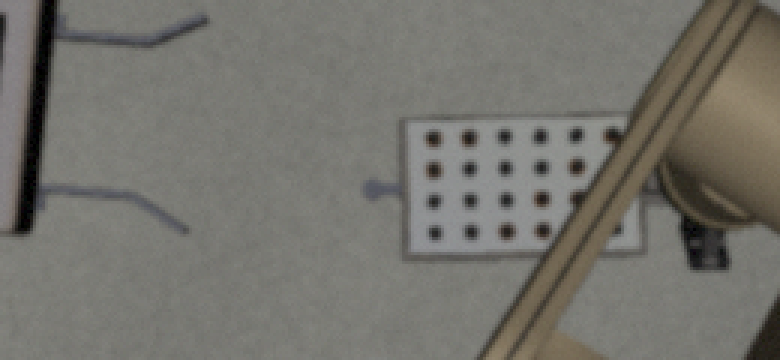

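The crop shows the fin gripped, with the rack straight under it. The rails are at crop (60,37)–(150,43) and (40,188)–(133,194). Next I'll fit lines to the rail, hood and vial pixels to get the channel direction.

```bash
cat > rail.py <<'E'
from h import *
import sys
def rails(f='pics/top0.png'):
    im=cv2.GaussianBlur(cv2.imread(f),(0,0),0.8).astype(float); g=im[...,0]-im[...,2]
    out=[]
    for (c0,c1,r0,r1) in((193,217,207,220),(187,211,257,270)):
        P=[]
        for c in range(c0,c1):
            w=g[r0:r1,c]; w=np.clip(w-np.median(w)-3,0,None); 
            if w.sum()>0: P.append((c,(w*np.arange(r0,r1)).sum()/w.sum()))
        W=np.array([ray('top',p,20)[:2] for p in P])
        l=cv2.fitLine(W.astype(np.float32),cv2.DIST_HUBER,0,.01,.01).ravel(); l[:2]*=np.sign(l[1])
        out.append((l,W)); d=W-l[2:]; e=d@[-l[1],l[0]]
        print('rail yaw',np.degrees(np.arctan2(l[1],l[0])).round(2),'x at y=60,100:',[(l[2]+(y-l[3])*l[0]/l[1]).round(1) for y in(60,100)],'n',len(P),'rms',e.std().round(2),'y range',W[:,1].min().round(),W[:,1].max().round())
    return out
if __name__=='__main__':
    rails(); rails('pics/top3.png')
    p=[T for T in ((57,0),(28,233))]
    a=[ray('top',(170+x/3,200+y/3),52) for x,y in p]; d=a[0]-a[1]; print('hood',a,np.degrees(np.arctan2(d[0],-d[1])))
    for q in (((403,120),(628,115)),((407,257),(645,252)),((433,138),(612,135)),((435,232),(618,229))):
        a=[ray('top',(170+x/3,200+y/3),29) for x,y in q]; d=a[0]-a[1]; print('rack',np.degrees(np.arctan2(d[1],d[0])), a[0][:2],a[1][:2])
E
python3 rail.py
```

```text
rail yaw 83.28 x at y=60,100: [np.float32(615.7), np.float32(620.4)] n 24 rms 0.22 y range 81.0 129.0
rail yaw 84.27 x at y=60,100: [np.float32(508.2), np.float32(512.2)] n 24 rms 0.27 y range 94.0 141.0
rail yaw 83.97 x at y=60,100: [np.float32(616.1), np.float32(620.3)] n 24 rms 0.29 y range 81.0 129.0
rail yaw 84.08 x at y=60,100: [np.float32(507.9), np.float32(512.1)] n 24 rms 0.29 y range 94.0 141.0
hood [array([641.11648218, 130.24177318,  52.        ]), array([483.88922471, 149.58194406,  52.        ])] 82.98740257912208
rack 89.99138471315419 [ 556.69384178 -101.5919792 ] [ 556.67052652 -256.64959238]
rack 89.87203749008772 [ 462.56036966 -102.43900391] [ 462.19696283 -265.1557494 ]
rack 89.66998197221939 [ 543.78159927 -121.95625333] [ 543.07184403 -245.17840129]
rack 89.61675012622786 [ 479.16464726 -121.91833765] [ 478.32658049 -247.20728381]
```

```bash
python3 mv.py 537.6 -188 12.4 84
```

```text
dp [ 0.5456  0.1327 -0.0025] ang z 0.0335
```

Request:
step_arm(targets=[{"dp":[0.04,0.01,-0.0025],"angular":[0,0,0.003],"fingers":1},{"dp":[0.12,0.03,-0.0025],"angular":[0,0,0.008],"fingers":1},{"dp":[0.22,0.053,-0.0025],"angular":[0,0,0.014],"fingers":1},{"dp":[0.32,0.078,-0.0025],"angular":[0,0,0.02],"fingers":1},{"dp":[0.42,0.102,-0.0025],"angular":[0,0,0.026],"fingers":1},{"dp":[0.5,0.122,-0.0025],"angular":[0,0,0.031],"fingers":1},{"dp":[0.54,0.131,-0.0025],"angular":[0,0,0.0335],"fingers":1},{"dp":[0.5456,0.1327,-0.0025],"angular":[0,0,0.0335],"fingers":1}], newtons=30)

```text
time: 7.0
tool_pos: [537.5, -187.5, 12.3]
tcp_rot: [-180.0, -0.0, 84.0]
ft_force: [-0.1, -1.3, 2.1]
finger_gap: 13.3
grip_force: 29.6
```

```bash
python3 mv.py set .5456 .1327 -.0025 .0335; python3 - <<'E'
from h import *
s=sense();print(s['time'],s['tool_pos'],s['tcp_rot'],s['finger_gap'],s['ft_force'])
a=snapshot('top'); b=snapshot('scene');cv2.imwrite('pics/top4.png',a);cv2.imwrite('pics/scene4.png',b)
cv2.imwrite('pics/c4.png',cv2.resize(a[190:300,160:360],(800,440),interpolation=3))
E
python3 -c "
from rail import *
rails('pics/top4.png')"
```

```text
cmd [ 537.59 -188.     12.39   83.99]
7.0 [ 537.46732632 -187.45245155   12.25066335] [-1.79974774e+02 -1.03664089e-02  8.40339932e+01] 13.322368759853468 [-0.14132506 -1.28708716  2.09385665]
rail yaw 83.79 x at y=60,100: [np.float32(616.0), np.float32(620.4)] n 24 rms 0.28 y range 81.0 129.0
rail yaw 83.95 x at y=60,100: [np.float32(507.8), np.float32(512.1)] n 24 rms 0.27 y range 94.0 141.0
```

View pics/c4.png

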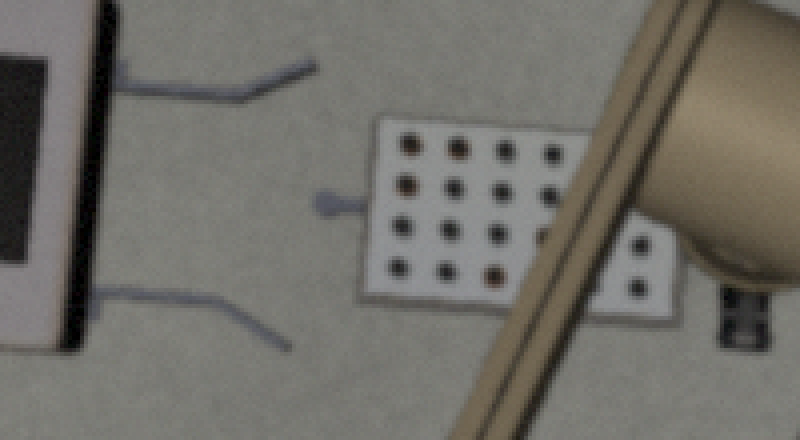

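The crop shows the rack staged before the flare. Its nose corners are at crop (377,117) and (361,300), with edges running to (590,130) and (678,322).

```bash
python3 - <<'E'
from h import *
P=lambda x,y,z:ray('top',(160+x/4,190+y/4),z)[:2]
for a,b in (((377,117),(590,130)),((361,300),(678,322))):
    u,v=P(*a,29),P(*b,29); d=u-v; print('edge yaw',np.degrees(np.arctan2(d[1],d[0])),u,v)
m=(P(377,117,29)+P(361,300,29))/2
print('bulb',P(326,204,20),'nose mid',m)
d=np.array([np.cos(np.radians(84)),np.sin(np.radians(84))]);n=np.array([-d[1],d[0]])
c=np.array([566.25,100])
print('lateral (changer y) nose',(m-c)@n,'bulb',(P(326,204,20)-c)@n,'tool',(np.array([537.47,-187.45])-c)@n)
for q in ((240,97),(222,301),(312,66),(288,347)): w=P(*q,22); print('rail pt along',(w-c)@d,(w-c)@n)
print('nose along',(m-c)@d,'bulb',(P(326,204,20)-c)@d, 'hood', [(P(*q,52)-c)@d for q in ((116,10),(80,348))])
E
```

```text
edge yaw 85.21975497897365 [602.18507897   1.03992898] [ 592.99299849 -108.88013769]
edge yaw 84.68982770158355 [507.58778219  10.32809462] [ 492.49939558 -152.00641588]
bulb [558.52091288  28.87668957] nose mid [554.88643058   5.6840118 ]
lateral (changer y) nose 1.442613288658941 bulb 0.2523360344722008 tool -1.4243666175881067
rail pt along -22.13391907727199 -51.57222948612583
rail pt along -23.41137533576698 54.85785039091737
rail pt along -57.72664127476325 -70.912914206005
rail pt along -59.45944710172016 75.7026772202361
nose along -94.98713179574766 bulb -71.54159909186662 hood [np.float64(39.481390643246314), np.float64(39.523214211672105)]
```

Request:
step_arm(targets=[{"dp":[0.03,0,0],"angular":[0,0,0],"fingers":1},{"dp":[0.09,0,0],"angular":[0,0,0],"fingers":1},{"dp":[0.15,0,0],"angular":[0,0,0],"fingers":1},{"dp":[0.21,0,0],"angular":[0,0,0],"fingers":1},{"dp":[0.27,0,0],"angular":[0,0,0],"fingers":1},{"dp":[0.32,0,0],"angular":[0,0,0],"fingers":1},{"dp":[0.35,0,0],"angular":[0,0,0],"fingers":1},{"dp":[0.35,0,0],"angular":[0,0,0],"fingers":1}], newtons=20)

```text
time: 8.1
tool_pos: [544.9, -117.5, 12.3]
tcp_rot: [-180.0, -0.0, 84.0]
ft_force: [-0.5, 1.2, -0.9]
finger_gap: 13.5
grip_force: 29.2
```

```bash
python3 mv.py set .35 0 0 0; python3 - <<'E'
from h import *
s=sense();print(s['time'],s['tool_pos'],s['tcp_rot'],s['finger_gap'],s['ft_force'],s['wrist_torque'])
a=snapshot('top'); cv2.imwrite('pics/top5.png',a)
cv2.imwrite('pics/c5.png',cv2.resize(a[190:300,160:310],(750,550),interpolation=3))
E
```

```text
cmd [ 544.92 -118.38   12.39   83.99]
8.1 [ 544.88814413 -117.49263057   12.27305498] [-1.79984347e+02 -4.04873415e-02  8.40320700e+01] 13.46142284613123 [-0.45026736  1.21267165 -0.89589044] [ 0.17385326 -0.05918049  0.03130855]
```

View pics/c5.png

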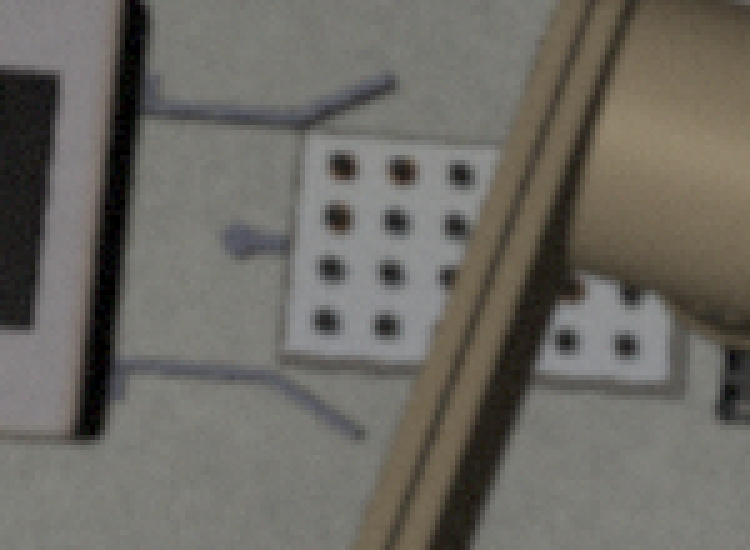

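The crop shows the nose between the rail bends, with about 2–3 mm gaps at (303,130) and (283,357), so it is centred. Continuing in.

Request:
step_arm(targets=[{"dp":[0.03,0,0],"angular":[0,0,0],"fingers":1},{"dp":[0.06,0,0],"angular":[0,0,0],"fingers":1},{"dp":[0.09,0,0],"angular":[0,0,0],"fingers":1},{"dp":[0.12,0,0],"angular":[0,0,0],"fingers":1},{"dp":[0.15,0,0],"angular":[0,0,0],"fingers":1},{"dp":[0.18,0,0],"angular":[0,0,0],"fingers":1},{"dp":[0.2,0,0],"angular":[0,0,0],"fingers":1},{"dp":[0.2,0,0],"angular":[0,0,0],"fingers":1}], newtons=20)

```text
time: 9.15
tool_pos: [549.1, -78.0, 12.3]
tcp_rot: [-180.0, -0.0, 84.0]
ft_force: [0.2, 0.7, -1.9]
finger_gap: 13.6
grip_force: 29.1
```

```bash
python3 mv.py set .2 0 0 0; python3 - <<'E'
from h import *
s=sense();print(s['time'],s['tool_pos'],s['tcp_rot'],s['finger_gap'],s['ft_force'],s['wrist_torque'])
E
```

```text
cmd [549.1  -78.6   12.39  83.99]
9.15 [549.08713395 -77.99590602  12.3317698 ] [-1.79992707e+02 -2.79470278e-02  8.40190779e+01] 13.575611758880514 [ 0.20383667  0.73316998 -1.86048474] [ 0.01158021 -0.01558162  0.03180642]
```

Request:
step_arm(targets=[{"dp":[0.03,0,0],"angular":[0,0,0],"fingers":1},{"dp":[0.06,0,0],"angular":[0,0,0],"fingers":1},{"dp":[0.09,0,0],"angular":[0,0,0],"fingers":1},{"dp":[0.12,0,0],"angular":[0,0,0],"fingers":1},{"dp":[0.15,0,0],"angular":[0,0,0],"fingers":1},{"dp":[0.18,0,0],"angular":[0,0,0],"fingers":1},{"dp":[0.2,0,0],"angular":[0,0,0],"fingers":1},{"dp":[0.2,0,0],"angular":[0,0,0],"fingers":1}], newtons=20)

```text
time: 10.15
tool_pos: [553.3, -38.2, 12.3]
tcp_rot: [-180.0, -0.0, 84.0]
ft_force: [-0.3, 0.7, -1.9]
finger_gap: 13.7
grip_force: 29.0
```

Request:
step_arm(targets=[{"dp":[0.03,0,0],"angular":[0,0,0],"fingers":1},{"dp":[0.06,0,0],"angular":[0,0,0],"fingers":1},{"dp":[0.09,0,0],"angular":[0,0,0],"fingers":1},{"dp":[0.12,0,0],"angular":[0,0,0],"fingers":1},{"dp":[0.15,0,0],"angular":[0,0,0],"fingers":1},{"dp":[0.17,0,0],"angular":[0,0,0],"fingers":1},{"dp":[0.18,0,0],"angular":[0,0,0],"fingers":1},{"dp":[0.18,0,0],"angular":[0,0,0],"fingers":1}], newtons=20)

```text
time: 11.15
tool_pos: [557.1, -2.7, 12.4]
tcp_rot: [-180.0, -0.0, 84.0]
ft_force: [0.3, -1.0, -2.5]
finger_gap: 13.4
grip_force: 29.1
```

```bash
python3 mv.py set .38 0 0 0; python3 - <<'E'
from h import *
s=sense();print(s['time'],s['tool_pos'],s['tcp_rot'],s['finger_gap'],s['ft_force'],s['wrist_torque'])
a=snapshot('top'); b=snapshot('scene');cv2.imwrite('pics/top6.png',a)
cv2.imwrite('pics/c6.png',np.hstack([cv2.resize(a[190:310,160:260],(400,480),interpolation=3),cv2.resize(b[150:270,310:410],(400,480),interpolation=3)]))
E
```

```text
cmd [557.06  -3.02  12.39  83.99]
11.15 [557.05769141  -2.677591    12.35922365] [-1.79996960e+02 -2.25039523e-02  8.40016951e+01] 13.384040434815525 [ 0.26900689 -0.99312392 -2.54568154] [ 0.08721122 -0.06054145  0.00452689]
```

View pics/c6.png

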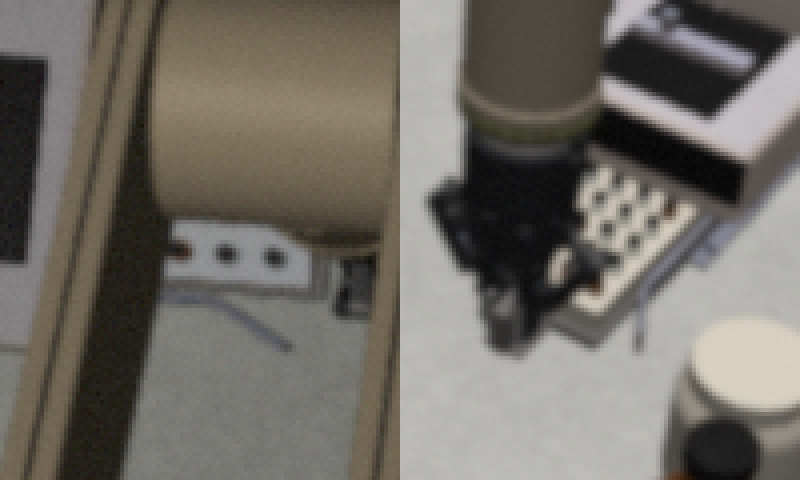

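The crops show the rack straight in the channel and under the hood. I'll advance to just before the earliest possible catch, then feel in small steps.

Request:
step_arm(targets=[{"dp":[0.02,0,0.001],"angular":[0,0,0],"fingers":1},{"dp":[0.04,0,0.002],"angular":[0,0,0],"fingers":1},{"dp":[0.06,0,0.002],"angular":[0,0,0],"fingers":1},{"dp":[0.08,0,0.002],"angular":[0,0,0],"fingers":1},{"dp":[0.1,0,0.002],"angular":[0,0,0],"fingers":1},{"dp":[0.12,0,0.002],"angular":[0,0,0],"fingers":1},{"dp":[0.13,0,0.002],"angular":[0,0,0],"fingers":1},{"dp":[0.13,0,0.002],"angular":[0,0,0],"fingers":1}], newtons=20)

```text
time: 12.25
tool_pos: [560.0, 23.2, 12.2]
tcp_rot: [180.0, -0.0, 84.0]
ft_force: [-2.2, -2.6, 4.4]
finger_gap: 13.6
grip_force: 29.9
```

Request:
step_arm(targets=[{"dp":[0.0025,0,0],"angular":[0,0,0],"fingers":1},{"dp":[0.005,0,0],"angular":[0,0,0],"fingers":1},{"dp":[0.0075,0,0],"angular":[0,0,0],"fingers":1},{"dp":[0.01,0,0],"angular":[0,0,0],"fingers":1},{"dp":[0.0125,0,0],"angular":[0,0,0],"fingers":1},{"dp":[0.015,0,0],"angular":[0,0,0],"fingers":1},{"dp":[0.0175,0,0],"angular":[0,0,0],"fingers":1},{"dp":[0.02,0,0],"angular":[0,0,0],"fingers":1}], newtons=20)

```text
time: 13.25
tool_pos: [560.3, 26.3, 12.3]
tcp_rot: [180.0, 0.0, 84.0]
ft_force: [-2.1, -6.1, 5.1]
finger_gap: 13.3
grip_force: 30.1
```

Request:
step_arm(targets=[{"dp":[0.0025,0,0],"angular":[0,0,0],"fingers":1},{"dp":[0.005,0,0],"angular":[0,0,0],"fingers":1},{"dp":[0.0075,0,0],"angular":[0,0,0],"fingers":1},{"dp":[0.01,0,0],"angular":[0,0,0],"fingers":1},{"dp":[0.0125,0,0],"angular":[0,0,0],"fingers":1},{"dp":[0.015,0,0],"angular":[0,0,0],"fingers":1},{"dp":[0.0175,0,0],"angular":[0,0,0],"fingers":1},{"dp":[0.02,0,0],"angular":[0,0,0],"fingers":1}], newtons=20)

```text
time: 14.25
tool_pos: [560.9, 30.3, 12.3]
tcp_rot: [180.0, 0.0, 84.0]
ft_force: [-1.1, -5.5, 3.4]
finger_gap: 13.4
grip_force: 30.0
```

Request:
step_arm(targets=[{"dp":[0.0025,0,0],"angular":[0,0,0],"fingers":1},{"dp":[0.005,0,0],"angular":[0,0,0],"fingers":1},{"dp":[0.0075,0,0],"angular":[0,0,0],"fingers":1},{"dp":[0.01,0,0],"angular":[0,0,0],"fingers":1},{"dp":[0.0125,0,0],"angular":[0,0,0],"fingers":1},{"dp":[0.015,0,0],"angular":[0,0,0],"fingers":1},{"dp":[0.015,0,0],"angular":[0,0,0],"fingers":1},{"dp":[0.015,0,0],"angular":[0,0,0],"fingers":1}], newtons=20)

```text
time: 15.25
tool_pos: [561.1, 32.7, 12.3]
tcp_rot: [180.0, 0.1, 84.0]
ft_force: [-2.2, -8.6, 4.9]
finger_gap: 13.4
grip_force: 30.1
```

```bash
python3 mv.py set .185 0 .002 0;python3 - <<'E'
from h import *
s=sense();print(s['time'],s['tool_pos'],s['tcp_rot'],s['finger_gap'],s['ft_force'],s['wrist_torque'])
E
```

```text
cmd [560.93  33.78  11.99  83.99]
15.25 [561.11756827  32.67051362  12.27130577] [1.79973226e+02 8.49632809e-02 8.39889066e+01] 13.36591500325731 [-2.21722778 -8.59111035  4.92118898] [-1.28643944  0.38318463  0.20293204]
```

Request:
step_arm(targets=[{"dp":[0.0025,0,0],"angular":[0,0,0],"fingers":1},{"dp":[0.005,0,0],"angular":[0,0,0],"fingers":1},{"dp":[0.0075,0,0],"angular":[0,0,0],"fingers":1},{"dp":[0.01,0,0],"angular":[0,0,0],"fingers":1},{"dp":[0.01,0,0],"angular":[0,0,0],"fingers":1},{"dp":[0.01,0,0],"angular":[0,0,0],"fingers":1},{"dp":[0.01,0,0],"angular":[0,0,0],"fingers":1},{"dp":[0.01,0,0],"angular":[0,0,0],"fingers":1}], newtons=20)

```text
time: 16.25
tool_pos: [561.4, 34.8, 12.3]
tcp_rot: [180.0, 0.1, 84.0]
ft_force: [-0.7, -8.5, 6.2]
finger_gap: 13.8
grip_force: 30.1
```

Request:
step_arm(targets=[{"dp":[0.0025,0,0],"angular":[0,0,0],"fingers":1},{"dp":[0.005,0,0],"angular":[0,0,0],"fingers":1},{"dp":[0.005,0,0],"angular":[0,0,0],"fingers":1},{"dp":[0.005,0,0],"angular":[0,0,0],"fingers":1},{"dp":[0.005,0,0],"angular":[0,0,0],"fingers":1},{"dp":[0.005,0,0],"angular":[0,0,0],"fingers":1},{"dp":[0.005,0,0],"angular":[0,0,0],"fingers":1},{"dp":[0.005,0,0],"angular":[0,0,0],"fingers":1}], newtons=20)

```text
time: 17.25
tool_pos: [561.5, 36.0, 12.3]
tcp_rot: [180.0, 0.1, 84.0]
ft_force: [-1.4, -7.2, 4.6]
finger_gap: 13.8
grip_force: 30.1
```

Request:
step_arm(targets=[{"dp":[0.0025,0,0],"angular":[0,0,0],"fingers":1},{"dp":[0.005,0,0],"angular":[0,0,0],"fingers":1},{"dp":[0.0075,0,0],"angular":[0,0,0],"fingers":1},{"dp":[0.0075,0,0],"angular":[0,0,0],"fingers":1},{"dp":[0.0075,0,0],"angular":[0,0,0],"fingers":1},{"dp":[0.0075,0,0],"angular":[0,0,0],"fingers":1},{"dp":[0.0075,0,0],"angular":[0,0,0],"fingers":1},{"dp":[0.0075,0,0],"angular":[0,0,0],"fingers":1}], newtons=20)

```text
time: 18.25
tool_pos: [561.6, 37.7, 12.3]
tcp_rot: [180.0, 0.0, 84.0]
ft_force: [-1.2, -6.1, 4.7]
finger_gap: 13.2
grip_force: 30.1
```

Request:
step_arm(targets=[{"dp":[0.0025,0,0],"angular":[0,0,0],"fingers":1},{"dp":[0.005,0,0],"angular":[0,0,0],"fingers":1},{"dp":[0.0075,0,0],"angular":[0,0,0],"fingers":1},{"dp":[0.0075,0,0],"angular":[0,0,0],"fingers":1},{"dp":[0.0075,0,0],"angular":[0,0,0],"fingers":1},{"dp":[0.0075,0,0],"angular":[0,0,0],"fingers":1},{"dp":[0.0075,0,0],"angular":[0,0,0],"fingers":1},{"dp":[0.0075,0,0],"angular":[0,0,0],"fingers":1}], newtons=20)

```text
time: 19.25
tool_pos: [561.8, 39.6, 12.3]
tcp_rot: [180.0, 0.0, 84.0]
ft_force: [-1.4, -4.0, 4.8]
finger_gap: 13.6
grip_force: 30.1
```

Request:
step_arm(targets=[{"dp":[0.0025,0,0],"angular":[0,0,0],"fingers":1},{"dp":[0.005,0,0],"angular":[0,0,0],"fingers":1},{"dp":[0.0075,0,0],"angular":[0,0,0],"fingers":1},{"dp":[0.0075,0,0],"angular":[0,0,0],"fingers":1},{"dp":[0.0075,0,0],"angular":[0,0,0],"fingers":1},{"dp":[0.0075,0,0],"angular":[0,0,0],"fingers":1},{"dp":[0.0075,0,0],"angular":[0,0,0],"fingers":1},{"dp":[0.0075,0,0],"angular":[0,0,0],"fingers":1}], newtons=20)

```text
time: 20.25
tool_pos: [562.0, 41.1, 12.3]
tcp_rot: [180.0, 0.0, 84.0]
ft_force: [-1.2, -5.4, 5.1]
finger_gap: 13.7
grip_force: 30.1
```

Request:
step_arm(targets=[{"dp":[0.0025,0,0],"angular":[0,0,0],"fingers":1},{"dp":[0.005,0,0],"angular":[0,0,0],"fingers":1},{"dp":[0.005,0,0],"angular":[0,0,0],"fingers":1},{"dp":[0.005,0,0],"angular":[0,0,0],"fingers":1},{"dp":[0.005,0,0],"angular":[0,0,0],"fingers":1},{"dp":[0.005,0,0],"angular":[0,0,0],"fingers":1},{"dp":[0.005,0,0],"angular":[0,0,0],"fingers":1},{"dp":[0.005,0,0],"angular":[0,0,0],"fingers":1}], newtons=20)

```text
time: 21.25
tool_pos: [562.1, 42.2, 12.3]
tcp_rot: [180.0, -0.0, 84.0]
ft_force: [-1.2, -4.5, 4.6]
finger_gap: 13.6
grip_force: 30.1
```

Request:
step_arm(targets=[{"dp":[0.0025,0,0],"angular":[0,0,0],"fingers":1},{"dp":[0.005,0,0],"angular":[0,0,0],"fingers":1},{"dp":[0.006,0,0],"angular":[0,0,0],"fingers":1},{"dp":[0.006,0,0],"angular":[0,0,0],"fingers":1},{"dp":[0.006,0,0],"angular":[0,0,0],"fingers":1},{"dp":[0.006,0,0],"angular":[0,0,0],"fingers":1},{"dp":[0.006,0,0],"angular":[0,0,0],"fingers":1},{"dp":[0.006,0,0],"angular":[0,0,0],"fingers":1}], newtons=20)

```text
time: 22.25
tool_pos: [562.2, 43.5, 12.2]
tcp_rot: [180.0, -0.0, 84.0]
ft_force: [-1.6, -3.5, 5.5]
finger_gap: 13.7
grip_force: 30.1
```

Request:
step_arm(targets=[{"dp":[0.0025,0,0],"angular":[0,0,0],"fingers":1},{"dp":[0.005,0,0],"angular":[0,0,0],"fingers":1},{"dp":[0.005,0,0],"angular":[0,0,0],"fingers":1},{"dp":[0.005,0,0],"angular":[0,0,0],"fingers":1},{"dp":[0.005,0,0],"angular":[0,0,0],"fingers":1},{"dp":[0.005,0,0],"angular":[0,0,0],"fingers":1},{"dp":[0.005,0,0],"angular":[0,0,0],"fingers":1},{"dp":[0.005,0,0],"angular":[0,0,0],"fingers":1}], newtons=20)

```text
time: 23.25
tool_pos: [562.3, 44.2, 12.2]
tcp_rot: [180.0, 0.0, 84.0]
ft_force: [-1.9, -4.0, 5.1]
finger_gap: 13.3
grip_force: 30.2
```

Request:
step_arm(targets=[{"dp":[0.0025,0,0],"angular":[0,0,0],"fingers":1},{"dp":[0.005,0,0],"angular":[0,0,0],"fingers":1},{"dp":[0.006,0,0],"angular":[0,0,0],"fingers":1},{"dp":[0.006,0,0],"angular":[0,0,0],"fingers":1},{"dp":[0.006,0,0],"angular":[0,0,0],"fingers":1},{"dp":[0.006,0,0],"angular":[0,0,0],"fingers":1},{"dp":[0.006,0,0],"angular":[0,0,0],"fingers":1},{"dp":[0.006,0,0],"angular":[0,0,0],"fingers":1}], newtons=20)

```text
time: 24.25
tool_pos: [562.3, 44.3, 12.3]
tcp_rot: [180.0, 0.1, 84.0]
ft_force: [-3.2, -10.5, 6.9]
finger_gap: 13.5
grip_force: 30.3
```

Request:
step_arm(targets=[{"dp":[0.0025,0,0],"angular":[0,0,0],"fingers":1},{"dp":[0.005,0,0],"angular":[0,0,0],"fingers":1},{"dp":[0.005,0,0],"angular":[0,0,0],"fingers":1},{"dp":[0.005,0,0],"angular":[0,0,0],"fingers":1},{"dp":[0.005,0,0],"angular":[0,0,0],"fingers":1},{"dp":[0.005,0,0],"angular":[0,0,0],"fingers":1},{"dp":[0.005,0,0],"angular":[0,0,0],"fingers":1},{"dp":[0.005,0,0],"angular":[0,0,0],"fingers":1}], newtons=20)

```text
time: 25.25
tool_pos: [562.2, 44.3, 12.2]
tcp_rot: [180.0, 0.2, 84.0]
ft_force: [-4.1, -16.0, 6.9]
finger_gap: 13.6
grip_force: 30.5
```

At the stop: the tool is held at y = 44.3 with a 16 N push. I'll ease off a little, open, and rise.

Request:
step_arm(targets=[{"dp":[-0.004,0,0],"angular":[0,0,0],"fingers":1},{"dp":[-0.004,0,0],"angular":[0,0,0],"fingers":0.8},{"dp":[-0.004,0,0],"angular":[0,0,0],"fingers":0.7},{"dp":[-0.004,0,0],"angular":[0,0,0],"fingers":0.6},{"dp":[-0.004,0,0],"angular":[0,0,0],"fingers":0.5},{"dp":[-0.004,0,0],"angular":[0,0,0],"fingers":0.4},{"dp":[-0.004,0,0],"angular":[0,0,0],"fingers":0.4},{"dp":[-0.004,0,0],"angular":[0,0,0],"fingers":0.4}])

```text
time: 26.25
tool_pos: [562.2, 45.8, 12.0]
tcp_rot: [-180.0, -0.0, 84.0]
ft_force: [-0.2, -0.7, 0.4]
finger_gap: 51.3
grip_force: 0.0
```

Request:
step_arm(targets=[{"dp":[-0.01,0,-0.05],"angular":[0,0,0],"fingers":0.4},{"dp":[-0.03,0,-0.15],"angular":[0,0,0],"fingers":0.4},{"dp":[-0.1,0,-0.3],"angular":[0,0,0],"fingers":0.4},{"dp":[-0.2,0,-0.5],"angular":[0,0,0],"fingers":0.4},{"dp":[-0.3,0,-0.65],"angular":[0,0,0],"fingers":0.4},{"dp":[-0.5,0,-0.75],"angular":[0,0,0],"fingers":0.4},{"dp":[-0.7,0,-0.8],"angular":[0,0,0],"fingers":0.4},{"dp":[-0.8,0,-0.8],"angular":[0,0,0],"fingers":0.4}])

```text
time: 27.25
tool_pos: [546.2, -115.6, 175.0]
tcp_rot: [179.8, 0.1, 83.9]
ft_force: [0.6, 0.3, 0.2]
finger_gap: 51.1
grip_force: 0.0
```

```bash
python3 - <<'E'
from h import *
s=sense();print(s['time'],s['tool_pos'],s['ft_force'],s['finger_gap'])
b=snapshot('scene');a=snapshot('top')
cv2.imwrite('pics/c7.png',np.hstack([cv2.resize(a[190:310,160:260],(400,480),interpolation=3),cv2.resize(b[150:270,310:410],(400,480),interpolation=3)]))
for c in('top','scene'):
  q=pinpoint(c,'rack_handle')[:1]
  for q in q: print(c,q['conf'],ray(c,q['at'],30))
E
```

```text
27.25 [ 546.2391564  -115.62609128  175.04737748] [0.6452912  0.32521263 0.15117664] 51.12898628536894
top 0.79 [560.25032064  43.19484519  30.        ]
scene 0.75 [560.85050459  58.47237061  30.        ]
```

View pics/c7.png

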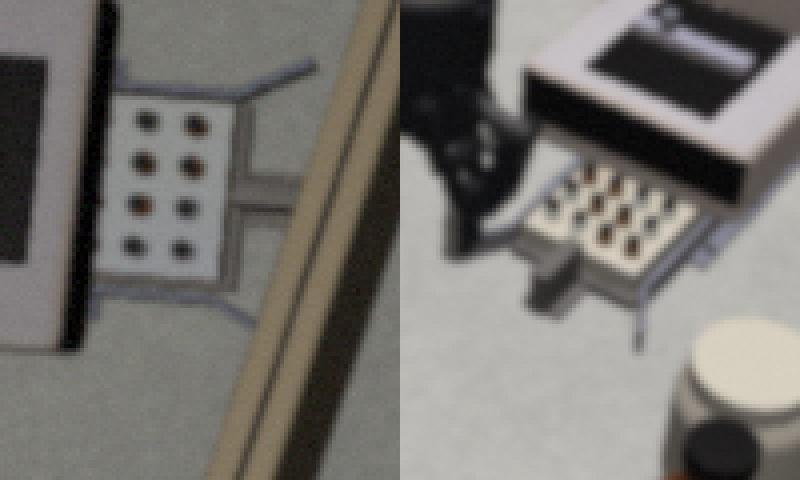

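The crops show the rack straight between the rails and home under the hood, with its block standing out about 55 mm, the fin free and the gripper clear. Handing in.

```bash
python3 -c "
from bench import *
print(hand_in())"
```

```text
the job is handed in; nothing more can be done
None
```

The rack is in the changer, pushed past the catch and against the stop at about 16 N, then released with the gripper clear. I handed the job in at about 27 s; no verdict was returned, and I couldn't read the docking pin, so "home" rests on the felt stop and the last pictures.

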